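# Turn the feeding spoon over in its crock

## Robot

A 6-joint arm with a two-finger parallel gripper is mounted at the origin on the work surface. World frame = base frame: x ahead of the robot, y to its left, z up, the work surface at z = 0. Lengths are in mm, angles in degrees, forces in N, time in s.
With the tool pointing down it reaches from about 350 to 850 mm from the base axis. Payload 8.1 kg.
Tool frame: the origin (TCP) lies between the finger pads; the fingertips stand 17 mm ahead of it and the grasp point (between the pads) lies 2 mm behind it; z points along the fingers, y is the line along which they close (so a half turn about z gives the same grasp; the last joint's range is limited). The gripper opens to 93 mm and grips with 3 to 60 N. Pads are 15 mm wide; open, the fingers measure 128 mm over their backs; the gripper's body (75 mm by 188 mm) begins 65 mm behind the grasp point.
Start: joints at [-74.966, 7.471, 85.268, -0, 87.261, -4.893], TCP at [204.518, -564.072, 196.135] pointing down, gripper open.
Joint ranges: [-169.43, 169.43], [-51.17, 129.36], [1.28, 143.12], [-76.62, 256.62], [0, 156.53], [-152.29, 152.29]. Speed limits (degrees/s): [136.94, 136.94, 159.86, 180, 180, 180].

## Interface

Orientations are given as a 3x3 rotation matrix whose columns are the frame's x, y, z axes.
In Python, from bench import arm gives the robot as it stands. The module is installed in compiled form; this text tells all that it offers.
- The arm moves only by the tool play_rows, never from a script. Its arguments are lists of equal length, an entry for each row: "slide": the shift along the tool's x, y, z in cm, a list of three; "rot": the turn, a rotation vector about the tool's x, y, z in degrees, a list of three. A call has 1 to 5 rows; each row is the pose to reach, as a shift and turn from the pose commanded when the call began, along the tool's axes at that moment; what a row does not reach only later rows make up. A row lasts 1/8 s, in which the tool goes at most 62.5 mm and 10.7 degrees, less where a joint would pass 70% of its speed; a pose out of reach is approached as far as the arm can. A call with a gripper value outside its range is refused whole. "hand" is the opening, from 0 (shut) to 1 (fully open), set as the call begins (left out, the last holds). The fingers move at their own pace and stop on an object; "squeeze" is the grip in N (left out, the last holds). Time passes only in rows, so rows that repeat a pose let the fingers close. It gives the time, the measured TCP pose, the force, the opening and the grip force at its end, in the units of the state.
- arm.observe(): the state, without advancing time (a new reading comes with each control period).
- arm.read_camera(name): name is "scene" or "side" or "wrist"; returns the picture (384x512x3 uint8, red, green, blue); there is no depth.
- arm.camera_info(name): a dict with "fx", "fy", "cx", "cy" (pixels), "k1" (the pictures are not rectified: a ray, as slopes to the right and down, at radius r is drawn at 1 + k1 r^2 times it, then the intrinsics apply), "T" (4x4, takes a point from camera to world coordinates). Camera axes: x right, y down, z forward; pixel columns grow to the right and rows downward; lengths in mm; the calibration is good to about 2 mm. A picture is of the moment at which its call begins: read the wrist's pose just before it. camera_info takes no time and is no camera call; for the wrist camera it gives the pose at the moment of the call.
- arm.hand_in(): hands the job in; it is judged then, once.
The state is a dict: "clock": time; "qpos": joint angles; "qvel": joint speeds; "tau": joint torques, N m; "ee_pos": TCP position; "tcp_rot": TCP orientation; "force": force on the tool from outside, world axes, zero at the start; "ft_torque": the same for the moment, N m; "finger_gap": finger opening in mm; "grasp_force": force on a finger pad.
Only numpy, scipy, OpenCV 4.12 (cv2) and the standard library are available. Lean on these libraries where they do the work, as an engineer would, in place of code of your own. Each camera call takes 0.05 s, during which the arm holds its last target. There are 200 camera calls.

## Task

Someone has stood the thick-handled feeding spoon in its stoneware crock with the bowl at the bottom. Draw it right out, turn it end for end (you may set it down on the free near part of the tray to change your hold) and stand it back in the same crock grip-down, with the bowl up in the air to dry; lower the grip into the mouth of the crock before you let go, and let the spoon lean there on its own. Leave the crock and the other things on the tray standing in their places, with nothing knocked over.

Things in the scene. Friction and masses are not known exactly. Their poses are not given: they have to be found in the camera images.
- crock: White glazed stoneware, straight-sided, round, open at the top, 83 mm outside diameter, 105 mm high, walls 5.5 mm (mouth 72 mm inside), floor 7 mm thick, about 0.55 kg, loose on the tray. Origin at the centre of its foot, z up. It stands towards the left or the right end of the tray, a little beyond the tray's middle line.
- crock_rim (a point): Centre of the crock's mouth, on its axis, level with the top of the rim (105 mm above its foot).
- spoon: Feeding spoon, 197 mm long, 90 g, balanced at mid-length. Origin on its centre line, 52 mm from the bowl's tip, 145 mm from the grip's end; z runs from the bowl to the grip's end, y across its width, x its thickness; the bowl's hollow faces -x. It starts bowl-down in the crock, leaning any way on the rim, 27 degrees from upright: +x then faces down the way it leans, y is level.
- bowl_tip (a point): Tip of the spoon's oval steel bowl, on the centre line. The bowl is 50 mm long, 38 mm wide and 10 mm deep; a bare round steel neck 8 mm thick and 18 mm long joins it to the grip. Laid on its back, hollow up, the spoon's centre line is 10 mm above what it lies on.
- grip_end (a point): End of the spoon's thick grey grip (with three dark ribs), on the centre line. The grip is oval, 130 mm long: its last 85 mm are 26 mm wide (y) and 20 mm thick (x), the 45 mm next to the neck 21.5 mm wide and 17 mm thick. At the start about 85 mm of it stand out of the crock. Stood grip-down the spoon leans by itself at about the same slope, this end on the crock's floor.
- tray_centre (a point): Centre of the floor of the dark lacquered tray, on its upper face, 28 mm above the table; x across the tray away from the robot, y along it to the left. The tray is fixed on the end of a swing arm. Floor 350 mm (x) by 460 mm (y), walls 22 mm high, a hand grip over the middle of each short end 52 mm above the floor.
- bottle_a: Amber glass dropper bottle with black collar and rubber bulb, 33 mm diameter, 103 mm high, at the far side of the tray. Origin at the centre of its foot, z up.
- bottle_b: A second dropper bottle, the same.
- crusher: Stainless pill crusher, 52 mm diameter, 107 mm high, with a T-shaped twist handle 95 mm long on top. Origin at the centre of its foot, z up.
- glass_bowl: Small clear glass bowl, 88 mm diameter, 40 mm high, in the middle of the tray. Origin at the centre of its foot, z up.
- magnifier: Folded acrylic magnifier lying flat, 100 mm long (x) by 54 mm, 12 mm high, at one near corner of the tray. Origin under its centre.
- pill_box: White four-compartment pill box lying flat, 108 mm long (x) by 36 mm, 23 mm high, at the other near corner of the tray. Origin under its centre.
- tray_free (a point): A point of the free near part of the tray's floor, 90 mm on the robot's side of tray_centre, on its upper face, same axes. Nothing stands within 65 mm of it in x and 140 mm in y either way. Crock and crusher stand about 150 mm further away in x, one about 130 mm to the left and one 130 mm to the right (either way round, 25 mm more or less), the low glass bowl between them.
Mind the look-alikes: they are no part of the job. Leave any orange look-alike of the crusher alone.

How it is judged:
By the outcome, as a careful person would: the job done as asked, in the order asked, and still so for the second after the job is handed in, with the robot touching nothing.
It also fails if it takes over 67 s, if anything falls off the work surface, if the arm or the gripper's body presses on something with over 40 N, if the wrist force passes 120 N, or if a joint passes its speed limit or range.

## Working session

There is one attempt and no reset: what is moved stays moved. The work goes in short steps, Python scripts to look and compute and a tool call to move; the robot and the scene stay as the last step left them, time stands still between calls to the robot, and variables do not carry over. Pictures are saved under pics/ and viewed, at most 10 in all, crops included, and the job is handed in when it is done.

Besides the shell and the picture viewer there is one more tool, called as name(argument=value, ...) on one line, values as JSON. play_rows: Moves the arm, as the interface text tells. Its arguments: {"type":"object","properties":{"slide":{"type":"array","items":{"type":"array","items":{"type":"number"}}},"rot":{"type":"array","items":{"type":"array","items":{"type":"number"}}},"hand":{"type":"number"},"squeeze":{"type":"number"}},"required":["slide","rot"]}

```bash
mkdir -p pics
python3 - <<'E'
from bench import arm
import cv2,numpy as np
np.set_printoptions(precision=4,suppress=True)
for n in("scene","side"):
    im=arm.read_camera(n); cv2.imwrite(f"pics/{n}0.png",im[:,:,::-1]); print(n,arm.camera_info(n))
print(arm.observe())
a=cv2.imread("pics/scene0.png");b=cv2.imread("pics/side0.png")
E
```

```text
scene {'fx': 383.716509264989, 'fy': 383.716509264989, 'cx': 252.5262696409126, 'cy': 192.02907905899178, 'k1': -0.040714374045153955, 'T': array([[  -0.865 ,    0.2804,   -0.4162, 1017.5597],
       [   0.5013,    0.5213,   -0.6906,  793.7849],
       [   0.0233,   -0.806 ,   -0.5915,  774.7701],
       [   0.    ,    0.    ,    0.    ,    1.    ]])}
side {'fx': 436.8427599674774, 'fy': 436.8427599674774, 'cx': 250.4204127977747, 'cy': 189.35432440428522, 'k1': -0.02164725090802503, 'T': array([[ -0.999 ,  -0.0289,   0.0348, 550.7334],
       [ -0.0452,   0.6512,  -0.7575, 880.0281],
       [ -0.0008,  -0.7583,  -0.6519, 849.1712],
       [  0.    ,   0.    ,   0.    ,   1.    ]])}
{'clock': 0.1, 'qpos': array([-74.9647,   7.5121,  85.3224,  -0.0004,  87.2607,  -4.8937]), 'qvel': array([ 0.0749, -0.1562, -0.2111, -0.0767, -0.0029,  0.1462]), 'tau': array([  0.0015, -56.1342, -49.3093,   0.0771,   0.0292,  -0.0001]), 'ee_pos': array([ 204.3837, -563.5391,  195.1855]), 'tcp_rot': array([[ 0.9401,  0.3409, -0.0004],
       [ 0.3409, -0.9401,  0.0016],
       [ 0.0001, -0.0017, -1.    ]]), 'force': array([ 0.3118, -0.0117,  0.0882]), 'ft_torque': array([ 0.0284, -0.0338, -0.037 ]), 'grasp_force': 0.0, 'finger_gap': 92.70655362948511}
```

View pics/scene0.png

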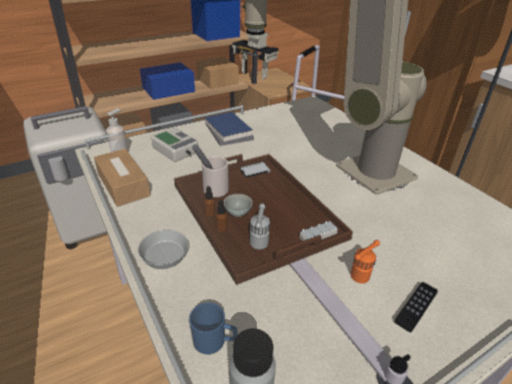

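View pics/side0.png

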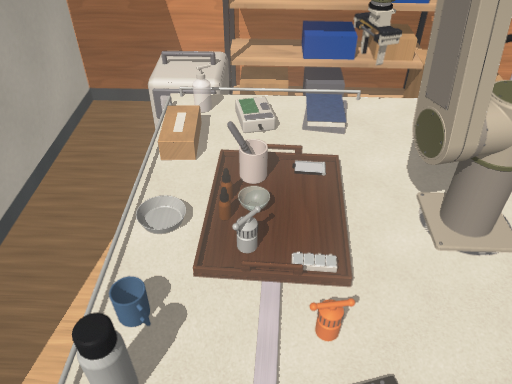

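The scene view shows the crock at about (215,178), with the spoon leaning up and left from it. The glass bowl is at (237,206), the steel crusher at (260,230) and its orange look-alike at (364,262) off the tray. In the side view the crock is at (253,162) with the spoon up to (232,125). Next I'll enlarge the crock in both views.

```bash
cat > h.py <<'E'
import numpy as np,cv2
from bench import arm
np.set_printoptions(precision=3,suppress=True)
def ray(n,u,v,ci=None):
    c=ci or arm.camera_info(n); K=np.array([[c['fx'],0,c['cx']],[0,c['fy'],c['cy']],[0,0,1]])
    p=cv2.undistortPoints(np.array([[[u,v]]],float),K,np.array([c['k1'],0,0,0.]))[0,0]
    T=c['T']; d=T[:3,:3]@[p[0],p[1],1]; return T[:3,3],d/np.linalg.norm(d)
def onz(n,u,v,z,ci=None):
    o,d=ray(n,u,v,ci); return o+d*(z-o[2])/d[2]
def tri(a,b):
    A=0;B=0;
    for o,d in(a,b):
        M=np.eye(3)-np.outer(d,d);A=A+M;B=B+M@o
    p=np.linalg.solve(A,B); return p,[np.linalg.norm((np.eye(3)-np.outer(d,d))@(p-o)) for o,d in(a,b)]
def proj(n,P,ci=None):
    c=ci or arm.camera_info(n);T=c['T'];q=T[:3,:3].T@(np.asarray(P,float)-T[:3,3]);s=q[:2]/q[2];s=s*(1+c['k1']*(s@s))
    return np.array([c['fx']*s[0]+c['cx'],c['fy']*s[1]+c['cy']])
E
python3 - <<'E'
import cv2,numpy as np
a=cv2.imread("pics/scene0.png")[130:210,170:270];b=cv2.imread("pics/side0.png")[105:185,205:305]
c=np.vstack([cv2.resize(x,None,fx=7,fy=7,interpolation=cv2.INTER_CUBIC) for x in(a,b)])
c=np.hstack([cv2.resize(x,(400,320),interpolation=cv2.INTER_CUBIC) for x in(a,b)])
cv2.imwrite("pics/crop1.png",c)
E
```

```text
(no output)
```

View pics/crop1.png

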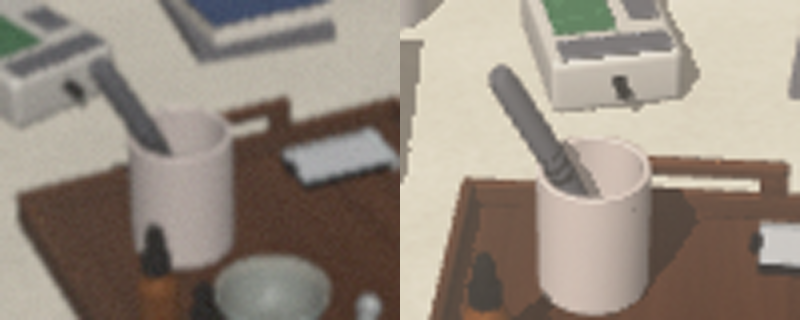

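Run:
```python
from h import *
r,e=tri(ray("scene",215.3,163.2),ray("side",253.6,147.3));print("rim",r,e)
g,e=tri(ray("scene",194.6,146.8),ray("side",229.6,124));print("grip",g,e)
v=g-r;print(v,np.linalg.norm(v),np.degrees(np.arctan2(v[1],v[0])))
# tray corners seen in side
for n,pts in {"scene":[(176,184),(239,272),(350,235),(255,155)],"side":[(201,275),(349,278),(341,151),(222,151)]}.items():
  for p in pts: print(n,p,onz(n,*p,50)[:2])
for n,p in (("scene",(215.3,163.2)),("side",(253.6,147.3))): print(onz(n,*p,133))
```

```text
rim [ 588.738 -149.478  125.825] [np.float64(2.404258594506544), np.float64(2.4042585945065804)]
grip [ 655.115 -146.667  204.047] [np.float64(2.5037567425408374), np.float64(2.5037567425409906)]
[66.376  2.811 78.221] 102.62674206896638 2.4248650401237293
scene (176, 184) [ 705.647 -209.271]
scene (239, 272) [705.855 222.562]
scene (350, 235) [368.86  253.176]
scene (255, 155) [ 384.076 -247.372]
side (201, 275) [692.704 256.597]
side (349, 278) [355.464 250.29 ]
side (341, 151) [ 318.556 -245.074]
side (222, 151) [ 690.433 -228.477]
[ 592.273 -143.254  133.   ]
[ 588.178 -135.139  133.   ]
```

```bash
cat >> h.py <<'E'
from scipy.spatial.transform import Rotation as Ro
def Rt(below,yaw=0,roll=0):
    "tool R: z points 'below' deg under horizontal at heading yaw; x up/forward"
    b=np.radians(below);z=np.array([np.cos(b),0,-np.sin(b)]);x=np.array([np.sin(b),0,np.cos(b)])
    return Ro.from_euler('z',yaw,degrees=True).as_matrix()@np.c_[x,np.cross(z,x),z]
def go(P,R):
    s=arm.observe();C=s['tcp_rot']
    print("t%.2f"%s['clock'],"slide",(C.T@(np.asarray(P)-s['ee_pos'])/10).round(2).tolist(),"rot",Ro.from_matrix(C.T@R).as_rotvec(degrees=True).round(1).tolist())
E
python3 -c "
from h import *
go([300,-400,300],Rt(90,-10));go([480,-140,260],Rt(27))"
```

```text
t0.10 slide [14.56, -12.13, -10.46] rot [-0.1, 0.0, 29.9]
t0.10 slide [40.35, -30.43, -6.43] rot [-11.0, 62.3, 17.8]
```

play_rows(slide=[[6,-5,-10],[12,-10,-11],[18,-14,-11],[23,-18,-10],[28,-22,-9]], rot=[[0,0,4],[-1,6,8],[-3,14,11],[-5,24,13],[-6,34,14]], hand=1, squeeze=25)

```text
clock: 0.72
ee_pos: [353.6, -325.6, 290.9]
tcp_rot: [[0.817, 0.087, 0.57], [0.088, -0.996, 0.025], [0.57, 0.03, -0.821]]
force: [0.2, 2.0, -0.0]
finger_gap: 93.0
grasp_force: 0.0
```

```bash
python3 -c "
from h import *
s=arm.observe();print(s['ee_pos'],s['tcp_rot'],s['qpos'])
go([480,-140,260],Rt(27))"
```

```text
[ 353.557 -325.624  290.942] [[ 0.817  0.087  0.57 ]
 [ 0.088 -0.996  0.025]
 [ 0.57   0.03  -0.821]] [-77.694 -33.225 117.64   34.21   89.024   8.217]
t0.72 slide [10.21, -17.48, 10.21] rot [-2.6, 28.2, 4.6]
```

play_rows(slide=[[2,-5,2],[5,-9,5],[8,-14,8],[10.2,-17.5,10.2],[10.2,-17.5,10.2]], rot=[[0,5,1],[-1,12,2],[-2,20,3],[-3,28,5],[-3,28,5]])

```text
clock: 1.35
ee_pos: [520.2, -189.1, 273.8]
tcp_rot: [[0.49, 0.036, 0.871], [-0.005, -0.999, 0.044], [0.872, -0.026, -0.489]]
force: [-0.3, 0.4, -0.9]
finger_gap: 93.2
grasp_force: 0.0
```

```bash
python3 -c "
from h import *
s=arm.observe();print(s['ee_pos'],s['tcp_rot'],s['qpos'])
ci=arm.camera_info('wrist');im=arm.read_camera('wrist');print(ci['T'])
np.save('ci.npy',ci,allow_pickle=True)
cv2.imwrite('pics/w1.png',im[:,:,::-1])"
```

```text
[ 520.201 -189.073  273.82 ] [[ 0.49   0.036  0.871]
 [-0.005 -0.999  0.044]
 [ 0.872 -0.026 -0.489]] [-61.216 -51.102 143.04   58.729  66.578  13.277]
[[   0.037   -0.703    0.71   391.185]
 [  -0.999   -0.007    0.044 -197.286]
 [  -0.026   -0.711   -0.703  430.402]
 [   0.       0.       0.       1.   ]]
```

View pics/w1.png

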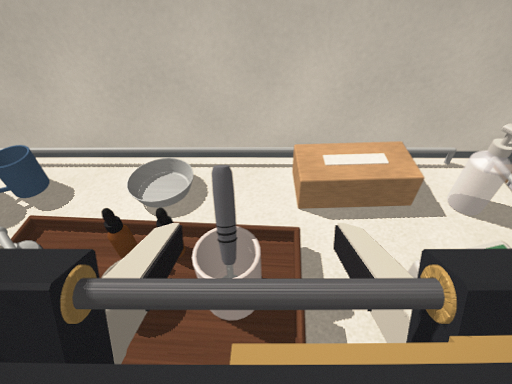

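The wrist view shows the spoon's grip end at (223,167), ribs at (227,230) and the crock's mouth centred near (228,257). The spoon leans straight away from the robot.

```bash
python3 -c "
from h import *
ci=np.load('ci.npy',allow_pickle=True).item()
print(onz('wrist',228,257,133,ci))
for p in [(194,250),(262,250)]: print(onz('wrist',*p,133,ci))
w=ray('wrist',223,171,ci)
print(tri(w,ray('scene',194.6,146.8)),tri(w,ray('side',229.6,124)))
print(onz('wrist',223,171,206,ci),onz('wrist',227,230,150,ci))
"
```

```text
[ 582.795 -146.867  133.   ]
[ 591.806 -104.321  133.   ]
[ 593.44  -186.919  133.   ]
(array([ 655.44 , -141.83 ,  207.504]), [np.float64(2.6373945899068776), np.float64(2.637394589906871)]) (array([ 654.531, -140.127,  205.315]), [np.float64(0.10878312418702259), np.float64(0.10878312418695604)])
[ 653.886 -140.321  206.   ] [ 609.822 -144.374  150.   ]
```

```bash
python3 -c "
from h import *
R=Rt(27,4)
go([550,-148.5,220],R);go([630,-143,179.5],R)"
```

```text
t1.40 slide [-3.09, -3.75, 5.4] rot [1.0, 2.5, -2.2]
t1.40 slide [-2.67, -3.9, 14.37] rot [1.0, 2.5, -2.2]
```

play_rows(slide=[[-2,-2,3],[-3.1,-3.7,5.4]], rot=[[1,2.5,-2],[1,2.5,-2]])

```text
clock: 1.65
ee_pos: [567.5, -167.5, 226.3]
tcp_rot: [[0.467, 0.082, 0.881], [0.028, -0.997, 0.078], [0.884, -0.011, -0.468]]
force: [0.1, 1.0, -1.2]
finger_gap: 93.2
grasp_force: 0.0
```

```bash
python3 -c "
from h import *
s=arm.observe();print(s['ee_pos'],s['qpos'])
R=Rt(27,4)
go([550,-148.5,220],R);go([630,-143,179.5],R)"
```

```text
[ 567.535 -167.462  226.275] [-52.733 -39.611 143.117  65.256  55.417   3.251]
t1.65 slide [-1.32, -2.03, -1.1] rot [-0.9, 0.9, -0.3]
t1.65 slide [-1.15, -1.87, 7.88] rot [-0.9, 0.9, -0.3]
```

play_rows(slide=[[-1.3,-2.0,-0.5],[-1.3,-2.0,0],[-1.2,-2.0,0.5]], rot=[[-1,1,0],[-1,1,0],[-1,1,0]])

```text
clock: 2.02
ee_pos: [580.5, -160.1, 221.7]
tcp_rot: [[0.459, 0.078, 0.885], [0.028, -0.997, 0.074], [0.888, -0.009, -0.46]]
force: [-0.7, -0.2, 0.3]
finger_gap: 92.7
grasp_force: 0.0
```

```bash
python3 -c "
from h import *
s=arm.observe();print(s['qpos'])
R=Rt(27,4)
go([630,-143,179.5],R)"
```

```text
[-49.902 -38.043 143.076  66.752  52.038   2.541]
t2.02 slide [-1.43, -1.28, 6.45] rot [-0.7, 0.4, -0.3]
```

```bash
cat > kin.py <<'E'
from h import *
from scipy.optimize import least_squares
Q=np.array([[-74.965,7.512,85.322,0,87.261,-4.894],[-77.694,-33.225,117.64,34.21,89.024,8.217],[-61.216,-51.102,143.04,58.729,66.578,13.277],[-52.733,-39.611,143.117,65.256,55.417,3.251],[-49.902,-38.043,143.076,66.752,52.038,2.541]])
P=np.array([[204.384,-563.539,195.186],[353.557,-325.624,290.942],[520.2,-189.07,273.82],[567.535,-167.462,226.275],[580.5,-160.1,221.7]])
r=lambda a,q:Ro.from_euler(a,q,degrees=True).as_matrix()
LO=np.array([-169.43,-51.17,1.28,-76.62,0,-152.29]);HI=np.array([169.43,129.36,143.12,256.62,156.53,152.29])
def fk(q,l):
    a1,dy,z0,L2,a3,L3,L6=l
    A=r('z',q[0]);B=A@r('y',q[1]);C=B@r('y',q[2]);D=C@r('z',q[3])@r('y',q[4]);E=D@r('z',q[5])@r('z',-90+J6)
    return A@[a1,dy,z0]+B@[0,0,L2]+C@[a3,0,L3]+D@[0,0,L6],E
J6=0
sol=least_squares(lambda l:np.concatenate([fk(q,l)[0]-p for q,p in zip(Q,P)]),[0,0,400,400,0,400,250])
L=sol.x
def ik(p,R,n=40,seed=0):
    g=np.random.default_rng(seed);out=[]
    for i in range(n):
        s=least_squares(lambda q:np.concatenate([(fk(q,L)[0]-p)/5,Ro.from_matrix(fk(q,L)[1].T@R).as_rotvec(degrees=True)]),g.uniform(LO,HI),bounds=(LO,HI))
        if s.cost<.1 and not any(np.abs(s.x-o).max()<3 for o in out):out.append(s.x)
    return out
E
python3 - <<'E'
from kin import *
print(L,sol.cost); 
print(fk(Q[2],L)[1])
print(fk(Q[0],L)[1])
E
```

```text
[ -0.073  51.2   318.077 369.096  61.571 553.472 399.958] 0.0003555474676754914
[[-0.49  -0.036  0.871]
 [ 0.005  0.999  0.044]
 [-0.872  0.026 -0.489]]
[[-0.94  -0.341 -0.   ]
 [-0.341  0.94   0.002]
 [-0.     0.002 -1.   ]]
```

```bash
sed -i 's/^J6=0/J6=180/' kin.py
python3 - <<'E'
from kin import *
R=Rt(27,4)
for nm,p,RR in [("grasp",[630,-143,179.5],R),("standoff",[570,-147,210],R),("lift",[630,-143,380],R),("lift45",[600,-143,380],Rt(45,4)),("down+90",[440,0,60],Rt(90,90)),("down-90",[440,0,60],Rt(90,-90)),
 ("ins27",[615,-143,250],Rt(27,0)),("ins27l",[610,-143,150],Rt(27,0)),("ins27l-y-30",[610,-143,150],Rt(27,-30)),("ins27l y30",[610,-143,150],Rt(27,30)),("ret27-30",[550,-110,175],Rt(27,-30))]:
    print(nm);[print("   ",q) for q in ik(np.array(p),RR,15)]
E
```

```text
grasp
    [-40.602 -25.186 140.342  77.277  39.896  -7.721]
standoff
lift
    [-40.602 -40.112 127.757  52.523  52.033  27.136]
lift45
    [-35.352 -33.224 113.172  29.525  65.482  46.668]
down+90
    [ -6.682 -11.674 118.549   0.     73.126  -6.682]
down-90
ins27
    [-38.915 -40.6   141.675  60.835  39.864  15.891]
ins27l
ins27l-y-30
ins27l y30
    [-53.497   1.376 121.945  69.902  70.506 -28.271]
ret27-30
```

Run:
```python
from kin import *
def T(c,b,yaw,d): R=Rt(b,yaw);return np.array(c)-d*R[:,2],R
J=[("grasp",*T([639,-142.3,175],42,4,11)),("stand",*T([639,-142.3,175],42,4,90)),("lift",*T([600,-142.3,375],42,4,11)),
("lay+60",*T([408,55,100],105,120,11)),("lay",*T([408,55,38],105,120,11)),
("re+80",*T([450,-18,38],120,-60,90)),("re",*T([450,-18,38],120,-60,12)),
("relift",*T([480,-60,250],120,-60,12)),("turn",*T([560,-143,300],57,0,12))]
# final: lean 27 heading h: spoon pt at 78 from tip = 119 above end
for h in(-30,0,20): J+= [(f"ins{h}",*T([612,-145,155],57,h,12)),(f"insb{h}",*T([612,-145,260],57,h,12)),(f"ret{h}",*T([612,-145,155],57,h,100))]
for nm,p,R in J: print(nm,p);[print("   ",q) for q in ik(p,R,12)]
```

```text
grasp [ 630.845 -142.87   182.36 ]
    [-33.98  -23.75  129.105  43.016  42.095  27.72 ]
stand [ 572.28  -146.966  235.222]
    [-40.431 -38.163 132.729  39.784  54.391  30.87 ]
lift [ 591.845 -142.87   382.36 ]
    [-37.706 -36.948 116.798  33.17   64.647  43.556]
lay+60 [406.576  57.466 110.625]
    [ 14.86  -24.596 124.594 -14.891  76.451 -12.084]
lay [406.576  57.466  48.625]
    [ 14.86  -20.039 128.071 -15.555  68.698  -9.875]
re+80 [472.5   -56.971 115.942]
    [-26.661  15.665  90.268  16.174  99.435 122.393]
re [453.    -23.196  48.392]
    [-24.557  16.063  97.536  16.861  91.523 122.113]
relift [483.    -65.196 260.392]
    [-26.902  11.834  79.305  17.345 113.676 126.594]
turn [ 553.464 -143.     310.064]
    [-31.145 -31.968 114.149  17.484  69.653  56.874]
ins-30 [ 606.34  -141.732  165.064]
    [-11.511 -18.142 119.388 -13.456  47.92  114.775]
insb-30 [ 606.34  -141.732  270.064]
    [-11.511 -22.001 111.3   -11.553  59.587 111.573]
ret-30 [ 564.833 -117.768  238.867]
    [ -9.168 -29.207 119.66  -13.065  58.959 114.523]
ins0 [ 605.464 -145.     165.064]
    [-27.615 -19.086 120.123  19.058  50.638  53.953]
insb0 [ 605.464 -145.     270.064]
    [-27.615 -22.903 111.973  16.609  62.036  58.349]
ret0 [ 557.536 -145.     238.867]
    [-31.083 -30.549 120.556  18.536  62.19   54.289]
ins20 [ 605.858 -147.235  165.064]
    [-35.344 -11.175 113.65   30.786  61.082  23.426]
insb20 [ 605.858 -147.235  270.064]
    [-35.344 -15.247 105.984  28.226  71.309  29.737]
ret20 [ 560.821 -163.628  238.867]
    [-40.633 -19.617 112.721  29.974  71.814  23.655]
```

```bash
python3 -c "
from h import *
R=Rt(42,4)
go([572,-147,235],R);go([631,-143,182.5],R)"
```

```text
t2.02 slide [0.82, -1.38, -1.26] rot [-0.7, -14.6, -0.2]
t2.02 slide [-1.12, -1.27, 6.4] rot [-0.7, -14.6, -0.2]
```

play_rows(slide=[[0.4,-0.7,-1],[0.8,-1.4,-1.3],[0.8,-1.4,-1.3],[0.8,-1.4,-1.3]], rot=[[-0.5,-8,0],[-0.7,-14.6,0],[-0.7,-14.6,0],[-0.7,-14.6,0]])

```text
clock: 2.52
ee_pos: [571.6, -145.8, 233.7]
tcp_rot: [[0.667, 0.071, 0.742], [0.044, -0.997, 0.055], [0.744, -0.004, -0.668]]
force: [-0.4, 0.4, -0.7]
finger_gap: 92.6
grasp_force: 0.0
```

```bash
python3 -c "
from h import *
R=Rt(42,4)
go([631,-143,182.5],R)
ci=arm.camera_info('wrist');im=arm.read_camera('wrist')
np.save('ci.npy',ci,allow_pickle=True)
cv2.imwrite('pics/w2.png',im[:,:,::-1])
print(proj('wrist',[655,-141,206],ci),proj('wrist',[590,-145,133],ci))"
```

```text
t2.52 slide [0.16, 0.17, 7.85] rot [-0.2, -0.1, -0.2]
[260.135 154.822] [259.628 251.268]
```

View pics/w2.png

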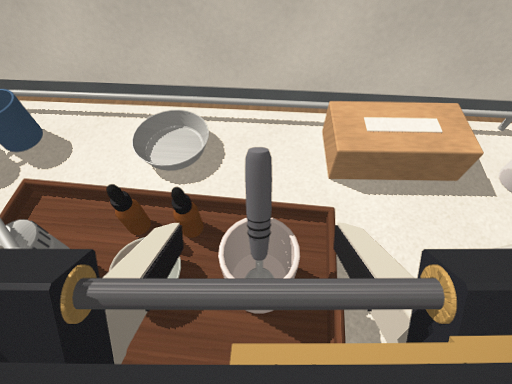

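The wrist view shows the spoon's grip end at (258,153), centred between the open fingers, with the ribs at (259,228). The bottles are off to the left, lower than the fingers. I'm advancing to grasp.

play_rows(slide=[[0.2,0.2,4],[0.2,0.2,7.9],[0.2,0.2,7.9]], rot=[[0,0,0],[0,0,0],[0,0,0]])

```text
clock: 2.95
ee_pos: [629.7, -142.5, 176.5]
tcp_rot: [[0.673, 0.069, 0.736], [0.039, -0.998, 0.058], [0.738, -0.01, -0.674]]
force: [0.3, 0.7, -0.4]
finger_gap: 92.7
grasp_force: 0.0
```

play_rows(slide=[[0,0,0],[0,0,0],[0,0,0],[0,0,0],[0,0,0]], rot=[[0,0,0],[0,0,0],[0,0,0],[0,0,0],[0,0,0]], hand=0, squeeze=25)

```text
clock: 3.58
ee_pos: [631.8, -144.2, 183.8]
tcp_rot: [[0.667, 0.069, 0.742], [0.044, -0.998, 0.053], [0.743, -0.003, -0.669]]
force: [0.3, -0.8, 0.4]
finger_gap: 47.4
grasp_force: 0.0
```

```bash
python3 -c "
from h import *
s=arm.observe();print(s['ee_pos'],s['finger_gap'],s['grasp_force'],s['force'])
d=np.array([.454,.03,.891]);R=Rt(42,4)
go(s['ee_pos']+110*d,s['tcp_rot']);go(s['ee_pos']+180*d,s['tcp_rot'])"
```

```text
[ 631.839 -144.152  183.782] 47.41496080908582 0.0 [ 0.335 -0.791  0.376]
t3.58 slide [10.63, -0.01, -2.83] rot [0.0, 0.0, 0.0]
t3.58 slide [17.4, -0.02, -4.64] rot [0.0, 0.0, 0.0]
```

Fingers are slow (about 72 mm/s), so I'm holding longer.

play_rows(slide=[[0,0,0],[0,0,0],[0,0,0],[0,0,0],[0,0,0]], rot=[[0,0,0],[0,0,0],[0,0,0],[0,0,0],[0,0,0]])

```text
clock: 4.2
ee_pos: [631.8, -144.0, 183.2]
tcp_rot: [[0.668, 0.069, 0.741], [0.044, -0.998, 0.054], [0.743, -0.003, -0.669]]
force: [0.0, -0.9, 0.1]
finger_gap: 1.1
grasp_force: 0.0
```

```bash
python3 -c "
from h import *
ci=arm.camera_info('wrist');im=arm.read_camera('wrist')
s=cv2.resize(arm.read_camera('side')[85:185,180:320,::-1],(560,400),interpolation=cv2.INTER_CUBIC)
c=cv2.resize(arm.read_camera('scene')[110:210,150:290,::-1],(560,400),interpolation=cv2.INTER_CUBIC)
print(proj('side',arm.observe()['ee_pos']),proj('scene',arm.observe()['ee_pos']))
cv2.imwrite('pics/w3.png',cv2.resize(np.hstack([im[:,:,::-1],cv2.resize(np.vstack([s,c]),(269,384))]),(781,384)))"
```

```text
[238.106 130.204] [202.802 152.212]
```

View pics/w3.png

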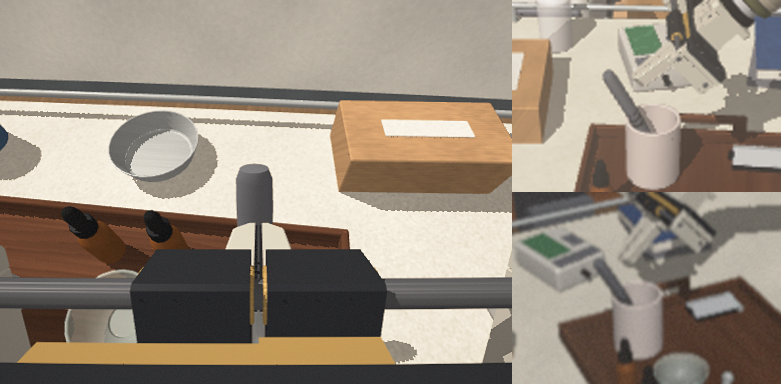

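```bash
python3 -c "
from h import *
s=arm.observe();p=s['ee_pos'];z=s['tcp_rot'][:,2]
for nm,P in [('tcp',p),('tip',p+17*z),('grip',[655,-141,206]),('g35',[639,-142.3,175])]:
  print(nm,P,*[proj(n,P) for n in('wrist','side','scene')])
print(tri(ray('wrist',254,172),ray('side',229.6,124)),tri(ray('wrist',254,172),ray('scene',194.6,146.8)))
print(tri(ray('wrist',258,224),ray('side',245,129)))
"
```

```text
tcp [ 631.79  -144.017  183.245] [258.863 222.292] [238.106 130.204] [202.802 152.212]
tip [ 644.388 -143.107  171.867] [258.823 214.023] [233.662 133.72 ] [199.298 156.599]
grip [655, -141, 206] [256.694 175.348] [229.422 123.58 ] [195.613 147.869]
g35 [639, -142.3, 175] [257.198 218.42 ] [235.54  132.982] [200.989 155.398]
(array([ 655.313, -138.765,  207.035]), [np.float64(1.3077962098050075), np.float64(1.3077962098052094)]) (array([ 656.747, -140.121,  209.569]), [np.float64(1.681736588870436), np.float64(1.6817365888704086)])
(array([ 618.36 , -142.471,  192.623]), [np.float64(6.811671867870547), np.float64(6.811671867870194)])
```

```bash
python3 -c "
from h import *
s=arm.observe();p=s['ee_pos'];z=s['tcp_rot'][:,2]
out=[]
for n,(u,v) in (('side',(238,130)),('scene',(203,150)),('wrist',(257,210))):
  im=arm.read_camera(n)[:,:,::-1].copy();w=33 if n!='wrist' else 66
  k=264/(2*w)*1.0
  c=cv2.resize(im[v-w:v+w,u-w:u+w],(264,264),interpolation=cv2.INTER_NEAREST)
  for P,col in ((p,(0,0,255)),(p+17*z,(0,255,0))):
    q=(proj(n,P)-[u-w,v-w]+.5)*k; cv2.circle(c,tuple(int(x) for x in q),3,col,-1)
  out.append(c)
cv2.imwrite('pics/w4.png',np.hstack(out))"
```

```text
(no output)
```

View pics/w4.png

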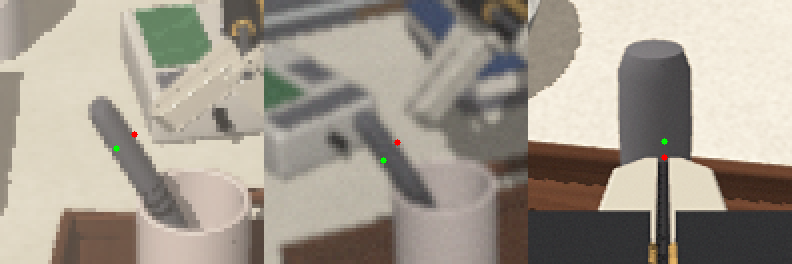

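The picture shows the closed fingertips stopping about 40 mm short of the stated tip point (green). They are still on the robot's side of the spoon, which hasn't moved. I'm reopening and advancing by that amount.

play_rows(slide=[[0,0,0],[0,0,0],[0,0,0],[0,0,0],[0,0,0]], rot=[[0,0,0],[0,0,0],[0,0,0],[0,0,0],[0,0,0]], hand=0.65)

```text
clock: 5.12
ee_pos: [631.8, -144.0, 183.2]
tcp_rot: [[0.668, 0.069, 0.741], [0.044, -0.998, 0.054], [0.743, -0.003, -0.669]]
force: [0.5, -0.3, -0.4]
finger_gap: 45.7
grasp_force: 0.0
```

play_rows(slide=[[0,0,0],[0,0,1.5],[0,0,3],[0,0,4],[0,0,4]], rot=[[0,0,0],[0,0,0],[0,0,0],[0,0,0],[0,0,0]])

```text
clock: 5.75
ee_pos: [661.3, -141.4, 155.6]
tcp_rot: [[0.669, 0.07, 0.74], [0.044, -0.998, 0.054], [0.742, -0.004, -0.67]]
force: [-0.9, -0.2, 0.3]
finger_gap: 60.3
grasp_force: 0.0
```

```bash
python3 -c "
from h import *
s=arm.observe();p=s['ee_pos'];z=s['tcp_rot'][:,2];print(p,s['finger_gap'],s['force'])
out=[]
for n,(u,v) in (('side',(238,130)),('scene',(203,150)),('wrist',(257,210))):
  im=arm.read_camera(n)[:,:,::-1].copy();w=33 if n!='wrist' else 66
  k=264/(2*w)*1.0
  c=cv2.resize(im[v-w:v+w,u-w:u+w],(264,264),interpolation=cv2.INTER_NEAREST)
  for P,col in ((p,(0,0,255)),(p-24*z,(0,255,0))):
    q=(proj(n,P)-[u-w,v-w]+.5)*k; cv2.circle(c,tuple(int(x) for x in q),3,col,-1)
  out.append(c)
cv2.imwrite('pics/w5.png',np.hstack(out))"
```

```text
[ 661.295 -141.45   155.571] 60.293014847748736 [-0.892 -0.204  0.338]
```

View pics/w5.png

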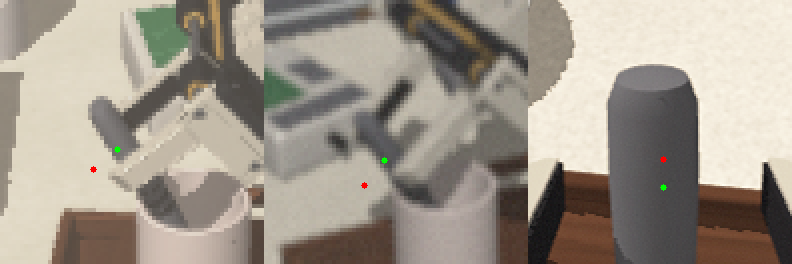

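The fingers now straddle the grip: in the side crop the near one crosses it at about (125,170). Closing.

play_rows(slide=[[0,0,0],[0,0,0],[0,0,0],[0,0,0],[0,0,0]], rot=[[0,0,0],[0,0,0],[0,0,0],[0,0,0],[0,0,0]], hand=0, squeeze=25)

```text
clock: 6.52
ee_pos: [661.4, -141.9, 156.5]
tcp_rot: [[0.668, 0.069, 0.741], [0.044, -0.998, 0.053], [0.743, -0.003, -0.669]]
force: [-0.6, -0.4, -0.2]
finger_gap: 25.5
grasp_force: 25.0
```

play_rows(slide=[[0,0,0],[0,0,0],[0,0,0]], rot=[[0,0,0],[0,0,0],[0,0,0]])

```text
clock: 6.9
ee_pos: [661.4, -141.9, 156.5]
tcp_rot: [[0.668, 0.069, 0.741], [0.044, -0.998, 0.053], [0.743, -0.003, -0.669]]
force: [-0.2, -0.4, -0.1]
finger_gap: 25.4
grasp_force: 25.0
```

```bash
python3 -c "
from h import *
s=arm.observe();print(s['ee_pos'],s['finger_gap'],s['grasp_force'],s['force'])
d=np.array([.454,.03,.891])
go(s['ee_pos']+90*d,s['tcp_rot']);go(s['ee_pos']+180*d,s['tcp_rot'])"
```

```text
[ 661.432 -141.903  156.476] 25.449699758145673 24.9715393781662 [-0.193 -0.389 -0.138]
t6.90 slide [8.7, -0.01, -2.32] rot [0.0, 0.0, 0.0]
t6.90 slide [17.4, -0.03, -4.65] rot [0.0, 0.0, 0.0]
```

play_rows(slide=[[1,0,-0.3],[3,0,-0.9],[5.5,0,-1.8],[8.5,0,-2.9],[11.5,0,-4]], rot=[[0,0,0],[0,0,0],[0,0,0],[0,0,0],[0,0,0]])

```text
clock: 7.52
ee_pos: [709.0, -138.8, 270.0]
tcp_rot: [[0.668, 0.069, 0.741], [0.044, -0.998, 0.053], [0.743, -0.003, -0.669]]
force: [0.2, -0.3, -1.4]
finger_gap: 25.2
grasp_force: 25.0
```

play_rows(slide=[[2.5,0,-0.9],[5,0,-2],[8,0,-4],[11,0,-7],[13,0,-9]], rot=[[0,0,0],[0,0,0],[0,0,0],[0,0,0],[0,0,0]])

```text
clock: 8.15
ee_pos: [729.0, -138.1, 429.1]
tcp_rot: [[0.666, 0.069, 0.743], [0.044, -0.998, 0.053], [0.744, -0.002, -0.668]]
force: [0.0, -0.3, -0.5]
finger_gap: 25.5
grasp_force: 25.0
```

```bash
cat > pl.py <<'E'
from kin import *
def T(c,b,yaw,d): R=Rt(b,yaw);return np.array(c)-d*R[:,2],R
def show(J):
  for nm,c,b,yaw,d in J:
    p,R=T(c,b,yaw,d);q=ik(p,R,6);print(nm,p,q[0] if q else None)
E
python3 -c "
from pl import *
s=arm.observe();print(s['ee_pos'],s['finger_gap'],s['grasp_force'],s['force'],s['qpos'])
show([('lay+70',[408,55,110],105,120,-29),('lay',[408,55,38],105,120,-29),('re+80',[450,-18,38],120,-60,50),('re',[450,-18,38],120,-60,-29),('ins',[612,-145,155],57,0,-29),('ret',[612,-145,155],57,0,80)])
go(*T([480,0,220],60,40,-29));go(*T([408,55,110],105,120,-29))"
```

```text
[ 729.025 -138.119  429.112] 25.4814422979381 24.97266948223114 [ 0.016 -0.288 -0.482] [-26.606 -15.533  96.873  26.644  57.816  53.611]
lay+70 [411.753  48.5    81.988] [ 13.364 -22.44  126.141 -15.072  72.497 -12.559]
lay [411.753  48.5     9.988] [ 13.364 -15.879 129.333 -16.145  63.101  -9.727]
re+80 [462.5   -39.651  81.301] [-25.61   15.655  94.19   16.48   95.4   122.253]
re [442.75   -5.443  12.885] [-23.359  16.975 100.73   17.382  87.281 121.936]
ins [ 627.795 -145.     130.679] [-26.24  -13.034 119.013  19.72   45.532  53.444]
ret [ 568.429 -145.     222.094] [-30.225 -28.164 120.694  18.549  59.525  54.302]
t8.15 slide [-32.63, -16.29, -1.26] rot [22.7, -17.5, -28.2]
t8.15 slide [-46.15, -20.72, 0.59] rot [34.2, -39.3, -115.2]
```

The spoon is out of the crock and held (gap 25.5 mm). Next I turn it to lie level, high above the tray.

```bash
python3 -c "
from pl import *
show([('w1',[470,0,300],75,60,-29)])
go(*T([470,0,300],75,60,-29))"
```

```text
w1 [473.753   6.5   271.988] [-17.983 -20.579 104.777  14.678  92.524  13.089]
t8.15 slide [-28.06, -16.15, -7.71] rot [29.6, -30.5, -48.5]
```

play_rows(slide=[[-4,-2,-1],[-9,-5,-2],[-14,-8,-4],[-19,-11,-5],[-23,-13,-6]], rot=[[3,-3,-5],[7,-7,-12],[12,-12,-20],[17,-18,-28],[22,-23,-36]])

```text
clock: 8.78
ee_pos: [520.1, -21.4, 295.2]
tcp_rot: [[0.63, 0.714, 0.305], [0.673, -0.698, 0.245], [0.388, 0.051, -0.92]]
force: [0.9, -0.2, -1.7]
finger_gap: 25.4
grasp_force: 25.0
```

```bash
python3 -c "
from pl import *
s=arm.observe();print(s['ee_pos'],s['finger_gap'],s['grasp_force'])
go(*T([440,30,200],90,90,-29))
go(*T([408,55,120],105,120,-29))"
```

```text
[520.056 -21.384 295.241] 25.395457356805423 24.970282316207886
t8.78 slide [-6.41, -9.93, 10.25] rot [11.6, -20.6, -43.1]
t8.78 slide [-10.01, -13.64, 17.11] rot [7.7, -30.5, -75.0]
```

play_rows(slide=[[-2,-2,2],[-4,-5,5],[-6,-8,8],[-6.4,-10,10],[-6.4,-10,10.2]], rot=[[2,-4,-9],[5,-8,-18],[8,-13,-27],[11,-18,-36],[11.6,-20.6,-43]])

```text
clock: 9.4
ee_pos: [440.5, 31.7, 170.0]
tcp_rot: [[0.001, 1.0, -0.002], [1.0, -0.001, 0.0], [0.0, -0.002, -1.0]]
force: [0.3, -0.3, -1.1]
finger_gap: 25.2
grasp_force: 25.0
```

```bash
python3 -c "
from pl import *
s=arm.observe();print(s['ee_pos'],s['finger_gap'],s['grasp_force'])
go(*T([408,55,75],105,120,-29))"
```

```text
[440.523  31.657 169.987] 25.17086245699787 24.97146964073181
t9.40 slide [1.68, -2.85, 12.31] rot [-4.0, -14.7, -29.9]
```

play_rows(slide=[[0.5,-1,0],[1,-2,2],[1.5,-2.8,5],[1.7,-2.8,9],[1.7,-2.8,12]], rot=[[-1.3,-5,-9],[-3,-10,-18],[-4,-14.7,-26],[-4,-14.7,-30],[-4,-14.7,-30]])

```text
clock: 10.02
ee_pos: [413.6, 48.8, 50.5]
tcp_rot: [[-0.481, 0.867, 0.132], [0.838, 0.499, -0.223], [-0.259, 0.004, -0.966]]
force: [0.3, -0.0, -0.9]
finger_gap: 25.6
grasp_force: 25.0
```

```bash
python3 -c "
from pl import *
s=arm.observe();print(s['ee_pos'],s['tcp_rot'])
go(*T([408,55,38],105,120,-29))
o=[]
for n,(u,v) in (('side',(275,205)),('scene',(280,190))):
  im=arm.read_camera(n)[v-75:v+75,u-100:u+100,::-1];o.append(cv2.resize(im,(400,300),interpolation=cv2.INTER_CUBIC))
cv2.imwrite('pics/w6.png',np.hstack(o))"
```

```text
[413.581  48.832  50.507] [[-0.481  0.867  0.132]
 [ 0.838  0.499 -0.223]
 [-0.259  0.004 -0.966]]
t10.03 slide [1.11, -0.19, 3.9] rot [0.2, -0.0, -0.1]
```

View pics/w6.png

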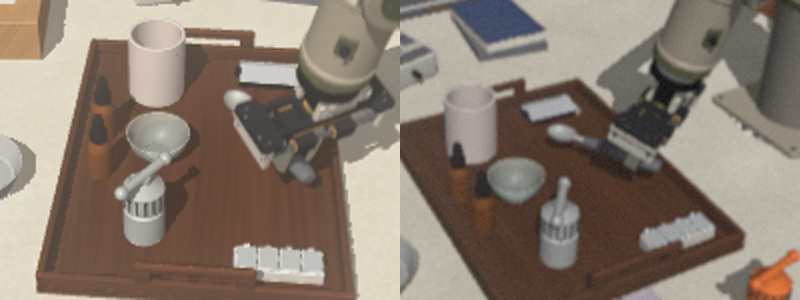

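Both views show the spoon level over the empty near part of the tray, bowl toward the crock side and hollow up. The crock and other things are undisturbed. Lowering with a force check.

play_rows(slide=[[0.5,-0.1,2],[0.7,-0.2,2.6],[0.7,-0.2,2.6]], rot=[[0,0,0],[0,0,0],[0,0,0]])

```text
clock: 10.5
ee_pos: [412.5, 47.2, 25.2]
tcp_rot: [[-0.479, 0.868, 0.131], [0.839, 0.497, -0.223], [-0.259, 0.003, -0.966]]
force: [-0.1, 0.3, 0.1]
finger_gap: 25.3
grasp_force: 25.0
```

play_rows(slide=[[0.1,0,0.4],[0.2,0,0.8],[0.2,0,0.8]], rot=[[0,0,0],[0,0,0],[0,0,0]])

```text
clock: 10.88
ee_pos: [412.0, 47.1, 16.0]
tcp_rot: [[-0.48, 0.868, 0.131], [0.838, 0.497, -0.223], [-0.258, 0.003, -0.966]]
force: [-0.1, 0.3, -0.7]
finger_gap: 25.5
grasp_force: 25.0
```

play_rows(slide=[[0.1,0,0.3],[0.1,0,0.4],[0.1,0,0.4]], rot=[[0,0,0],[0,0,0],[0,0,0]])

```text
clock: 11.25
ee_pos: [412.2, 47.0, 11.9]
tcp_rot: [[-0.48, 0.868, 0.131], [0.838, 0.497, -0.223], [-0.258, 0.003, -0.966]]
force: [-0.0, -0.3, -1.6]
finger_gap: 25.2
grasp_force: 25.0
```

play_rows(slide=[[0,0,0.1],[0.1,0,0.2],[0.1,0,0.2]], rot=[[0,0,0],[0,0,0],[0,0,0]])

```text
clock: 11.62
ee_pos: [411.9, 47.5, 9.7]
tcp_rot: [[-0.48, 0.868, 0.131], [0.838, 0.497, -0.223], [-0.258, 0.003, -0.966]]
force: [-0.1, 0.4, -0.8]
finger_gap: 25.2
grasp_force: 25.0
```

play_rows(slide=[[0,0,0.1],[0.1,0,0.2],[0.1,0,0.2]], rot=[[0,0,0],[0,0,0],[0,0,0]])

```text
clock: 12.0
ee_pos: [412.4, 47.4, 8.6]
tcp_rot: [[-0.48, 0.868, 0.132], [0.838, 0.497, -0.224], [-0.26, 0.003, -0.966]]
force: [-2.4, -3.0, 7.8]
finger_gap: 25.4
grasp_force: 26.3
```

play_rows(slide=[[0,0,0.1],[0,0,0.2],[0,0,0.2]], rot=[[0,0,0],[0,0,0],[0,0,0]])

```text
clock: 12.38
ee_pos: [413.0, 47.4, 8.4]
tcp_rot: [[-0.479, 0.868, 0.132], [0.839, 0.497, -0.223], [-0.259, 0.004, -0.966]]
force: [-16.4, 1.7, 31.6]
finger_gap: 25.6
grasp_force: 27.9
```

play_rows(slide=[[0,0,-0.25],[0,0,-0.25],[0,0,-0.25],[0,0,-0.25],[0,0,-0.25]], rot=[[0,0,0],[0,0,0],[0,0,0],[0,0,0],[0,0,0]], hand=0.7)

```text
clock: 13.0
ee_pos: [412.3, 48.0, 8.5]
tcp_rot: [[-0.48, 0.867, 0.132], [0.838, 0.497, -0.223], [-0.259, 0.004, -0.966]]
force: [2.4, 0.7, 4.2]
finger_gap: 64.2
grasp_force: 2.3
```

play_rows(slide=[[0,0,0],[0,0,-4],[0,0,-9],[0,0,-15],[0,0,-18]], rot=[[0,0,0],[0,0,0],[0,0,0],[0,0,0],[0,0,0]])

```text
clock: 13.62
ee_pos: [388.2, 88.7, 184.6]
tcp_rot: [[-0.48, 0.867, 0.133], [0.839, 0.498, -0.222], [-0.258, 0.005, -0.966]]
force: [1.6, 0.7, 0.4]
finger_gap: 65.1
grasp_force: 0.0
```

```bash
python3 -c "
from pl import *
go([430,20,200],Rt(90,70));go([440,0,200],Rt(90,30))"
```

```text
t13.62 slide [-8.17, 0.22, 0.59] rot [6.8, 13.9, 49.5]
t13.62 slide [-10.32, 0.09, 1.16] rot [12.0, 11.5, 89.2]
```

play_rows(slide=[[-2,0,0],[-4,0,0],[-6,0,0],[-8,0,0.5],[-8.2,0,0.6]], rot=[[1,3,10],[3,6,20],[4,9,30],[6,12,40],[6.8,13.9,49.5]])

```text
clock: 14.25
ee_pos: [427.9, 16.8, 196.3]
tcp_rot: [[0.349, 0.937, -0.005], [0.937, -0.349, 0.001], [-0.001, -0.005, -1.0]]
force: [0.1, -0.1, -0.0]
finger_gap: 65.1
grasp_force: 0.0
```

play_rows(slide=[[0,0,0],[0,0,0],[0,0,0],[0,0,0],[0,0,0]], rot=[[0,0,10.5],[0,0,21],[0,0,31.5],[0,0,42],[0,0,52]])

```text
clock: 14.88
ee_pos: [427.2, 18.1, 196.2]
tcp_rot: [[0.953, 0.303, -0.005], [0.303, -0.953, -0.0], [-0.005, -0.001, -1.0]]
force: [-0.4, -0.4, -1.1]
finger_gap: 65.1
grasp_force: 0.0
```

play_rows(slide=[[0,0,0],[0,0,0],[0,0,0],[0,0,0],[0,0,0]], rot=[[0,0,10.5],[0,0,21],[0,0,31.5],[0,0,42],[0,0,52]])

```text
clock: 15.5
ee_pos: [427.2, 18.1, 196.2]
tcp_rot: [[0.826, -0.564, -0.005], [-0.564, -0.826, -0.0], [-0.004, 0.003, -1.0]]
force: [0.2, 0.6, -0.9]
finger_gap: 65.1
grasp_force: 0.0
```

```bash
python3 -c "
from pl import *
s=arm.observe();print(s['ee_pos'],s['tcp_rot'],s['qpos'])
p,R=T([450,-18,38],120,-60,70);print(p)
go(p,R)"
```

```text
[427.185  18.083 196.182] [[ 0.826 -0.564 -0.005]
 [-0.564 -0.826 -0.   ]
 [-0.004  0.003 -1.   ]] [ -4.415 -19.962 110.717  -0.041  89.532 119.937]
[467.5   -48.311  98.622]
t15.50 slide [7.11, 3.18, 9.74] rot [6.9, -29.3, 25.0]
```

```bash
cat > meas.py <<'E'
from h import *
def meas(n):
    c=arm.camera_info(n);im=arm.read_camera(n);cv2.imwrite(f'pics/m_{n}.png',im[:,:,::-1])
    hsv=cv2.cvtColor(im,cv2.COLOR_RGB2HSV);E=[]
    a=np.array([391.5,84]);b=np.array([490,-87]);u=(b-a)/np.linalg.norm(b-a);v=np.array([-u[1],u[0]])
    for y in range(384):
        for x in range(512):
            if hsv[y,x,1]<60 and 50<hsv[y,x,2]<235:
                o,d=ray(n,x,y,c)
                if d[2]>-.05: continue
                p=(o+d*(38-o[2])/d[2])[:2]-a
                if -40<p@u<235 and abs(p@v)<35:E.append([p@u,p@v])
    E=np.array(E)
    if len(E)<20: print(n,len(E));return
    print(n,len(E))
    for s in range(-40,235,12):
        m=(E[:,0]>=s)&(E[:,0]<s+12)
        if m.sum()>3: print("  s",s,"n",m.sum(),"v",np.percentile(E[m,1],[5,50,95]).round(1))
    print("  ends",np.percentile(E[:,0],[1,99]))
for n in('wrist','scene','side'): meas(n)
E
python3 meas.py
```

```text
wrist 3367
  s -40 n 11 v [33.4 34.  34.7]
  s -28 n 16 v [33.1 34.  34.9]
  s -16 n 58 v [-7.   1.9 14.5]
  s -4 n 168 v [-9.3  1.5 12. ]
  s 8 n 185 v [-10.5   0.9  12.6]
  s 20 n 192 v [-11.    0.7  12.5]
  s 32 n 196 v [-11.2   0.4  11.9]
  s 44 n 198 v [-11.6   0.   11.6]
  s 56 n 193 v [-11.6   0.4  11.3]
  s 68 n 164 v [-11.    0.1  10.6]
  s 80 n 162 v [-11.   -0.5   9.8]
  s 92 n 184 v [-11.   -0.9   8.7]
  s 104 n 173 v [-10.2  -1.5   7.5]
  s 116 n 119 v [-8.9 -1.6  5.7]
  s 128 n 87 v [-6.2 -2.1  2.3]
  s 140 n 240 v [-15.7  -2.5  10.5]
  s 152 n 368 v [-19.8  -2.3  14.5]
  s 164 n 350 v [-20.8  -1.4  14.5]
  s 176 n 286 v [-16.6  -3.   10.6]
  s 188 n 17 v [-7.3 -2.   3.2]
  ends [ -8.729 186.984]
scene 415
  s -4 n 24 v [-13.6   1.   13.8]
  s 8 n 28 v [-17.7  -0.1  15.4]
  s 20 n 30 v [-18.9  -2.1  14.9]
  s 32 n 29 v [-19.3  -3.3  14.8]
  s 44 n 28 v [-18.4  -0.7  13.7]
  s 56 n 27 v [-16.6  -1.1  14.1]
  s 68 n 26 v [-18.   -3.1  14.5]
  s 80 n 25 v [-17.8  -1.8  12. ]
  s 92 n 23 v [-16.   -3.2  12.5]
  s 104 n 23 v [-15.7   0.2  12.8]
  s 116 n 19 v [-14.1  -4.    8.8]
  s 128 n 15 v [-9.2  1.1  9.1]
  s 140 n 18 v [-12.4   0.6  14.7]
  s 152 n 34 v [-18.6   0.9  20.1]
  s 164 n 29 v [-22.   -1.   19.3]
  s 176 n 26 v [-22.   -3.3  15.1]
  s 188 n 10 v [-15.9  -4.7   5.5]
  ends [ -1.398 190.768]
side 493
  s -16 n 18 v [-6.   3.1 10.3]
  s -4 n 36 v [-10.4   1.7  14.6]
  s 8 n 37 v [-11.4   0.2  13.4]
  s 20 n 37 v [-12.9   0.7  13.9]
  s 32 n 34 v [-12.4   0.2  12.7]
  s 44 n 35 v [-12.7  -0.3  13.2]
  s 56 n 32 v [-11.4   0.3  11.9]
  s 68 n 30 v [-11.    0.8  11.5]
  s 80 n 29 v [-11.6  -0.8  10.9]
  s 92 n 25 v [-9.2  1.9 10.9]
  s 104 n 22 v [-9.1  0.3  9.5]
  s 116 n 17 v [-6.9  0.9  6.4]
  s 128 n 15 v [-4.7  1.6  9.8]
  s 140 n 32 v [-12.2   2.3  15.6]
  s 152 n 40 v [-17.1   0.3  17.4]
  s 164 n 33 v [-16.2  -1.4  15.5]
  s 176 n 21 v [-11.1  -0.9   9. ]
  ends [ -9.155 182.685]
```

```bash
python3 -c "
from pl import *
show([('re+',[444.5,-10,38],120,-61,50),('re',[444.5,-10,38],120,-61,-25)])
go(*T([444.5,-10,38],120,-61,50))"
```

```text
re+ [456.62  -31.865  81.301] [-25.452  14.162  95.967  16.961  94.815 123.216]
re [438.44    0.933  16.349] [-23.22   15.516 102.086  17.862  87.074 122.931]
t15.65 slide [5.23, 2.49, 11.51] rot [7.3, -29.3, 26.5]
```

play_rows(slide=[[1,0.5,1],[2,1,3],[3.5,1.7,6],[5.2,2.5,9],[5.2,2.5,11.5]], rot=[[2,-7,6],[4,-14,12],[5,-21,18],[6.5,-27,24],[7.3,-29.3,26.5]])

```text
clock: 16.27
ee_pos: [456.6, -33.3, 79.8]
tcp_rot: [[0.416, -0.877, -0.241], [-0.757, -0.481, 0.442], [-0.503, -0.001, -0.864]]
force: [0.2, -1.0, -0.5]
finger_gap: 65.0
grasp_force: 0.0
```

```bash
python3 -c "
from pl import *
s=arm.observe();print(s['ee_pos'],s['force'])
go(*T([444.5,-10,38],120,-61,-25))"
```

```text
[456.632 -33.269  79.772] [ 0.242 -1.04  -0.452]
t16.27 slide [-0.16, -0.04, 7.43] rot [-0.2, 0.2, -0.2]
```

play_rows(slide=[[-0.1,0,3],[-0.1,0,6],[-0.1,0,7.2],[-0.1,0,7.2]], rot=[[0,0,0],[0,0,0],[0,0,0],[0,0,0]])

```text
clock: 16.77
ee_pos: [438.8, 0.8, 20.2]
tcp_rot: [[0.42, -0.875, -0.241], [-0.757, -0.484, 0.438], [-0.5, -0.001, -0.866]]
force: [0.5, -0.3, -0.2]
finger_gap: 65.1
grasp_force: 0.0
```

play_rows(slide=[[0.2,0,0.3],[0.2,0,0.3]], rot=[[0,0,0],[0,0,0]])

```text
clock: 17.02
ee_pos: [440.5, -0.4, 17.5]
tcp_rot: [[0.419, -0.876, -0.238], [-0.759, -0.482, 0.437], [-0.498, -0.003, -0.867]]
force: [-0.5, 0.6, 0.5]
finger_gap: 64.9
grasp_force: 0.0
```

play_rows(slide=[[0,0,0],[0,0,0],[0,0,0],[0,0,0],[0,0,0]], rot=[[0,0,0],[0,0,0],[0,0,0],[0,0,0],[0,0,0]], hand=0, squeeze=40)

```text
clock: 17.65
ee_pos: [439.7, 0.1, 16.9]
tcp_rot: [[0.418, -0.876, -0.239], [-0.759, -0.482, 0.438], [-0.499, -0.002, -0.867]]
force: [0.0, -0.5, 0.8]
finger_gap: 21.2
grasp_force: 40.0
```

play_rows(slide=[[0,0,0],[0,0,0],[0,0,0]], rot=[[0,0,0],[0,0,0],[0,0,0]])

```text
clock: 18.02
ee_pos: [439.7, 0.1, 16.9]
tcp_rot: [[0.418, -0.876, -0.239], [-0.759, -0.482, 0.438], [-0.499, -0.002, -0.867]]
force: [-0.1, -0.4, 0.2]
finger_gap: 20.7
grasp_force: 40.0
```

play_rows(slide=[[-0.7,0,-1.3],[-3,0,-5.2],[-6,0,-10.4],[-9,0,-15.6],[-11.5,0,-20]], rot=[[0,0,0],[0,0,0],[0,0,0],[0,0,0],[0,0,0]])

```text
clock: 18.65
ee_pos: [439.5, -0.3, 251.1]
tcp_rot: [[0.42, -0.876, -0.237], [-0.759, -0.482, 0.437], [-0.497, -0.003, -0.868]]
force: [0.3, -0.4, -0.1]
finger_gap: 20.9
grasp_force: 40.0
```

```bash
python3 -c "
from pl import *
s=arm.observe();print(s['ee_pos'],s['finger_gap'],s['grasp_force'],s['qpos'])
show([('m',[470,-50,320],90,-30,-25),('t',[530,-100,330],57,-10,-25),('o',[600,-145,330],57,-10,-25)])
go(*T([470,-50,320],90,-30,-25));go(*T([530,-100,330],57,-10,-25))"
```

```text
[439.463  -0.302 251.123] 20.90008002949148 39.97706472873688 [-23.358   1.601  91.235  19.108 110.346 130.773]
m [470. -50. 295.] [-12.291 -13.577  95.367  -0.     98.21  107.709]
t [ 543.409 -102.364  309.033] [-19.889 -37.478 117.684   5.82   67.291  79.428]
o [ 613.409 -147.364  309.033] [-22.465 -23.335 108.275   7.59   62.886  76.022]
t18.65 slide [2.87, -0.29, -6.7] rot [-8.3, 29.0, -30.4]
t18.65 slide [9.23, -4.2, -11.95] rot [1.3, 58.3, -53.7]
```

play_rows(slide=[[0.5,0,-2],[1,0,-4],[2,0,-6],[2.9,-0.3,-6.7],[2.9,-0.3,-6.7]], rot=[[-2,6,-6],[-4,13,-13],[-6,20,-20],[-8,26,-27],[-8.3,29,-30.4]])

```text
clock: 19.27
ee_pos: [470.5, -49.8, 293.2]
tcp_rot: [[0.868, -0.497, 0.001], [-0.497, -0.868, -0.001], [0.002, 0.0, -1.0]]
force: [0.0, -0.7, -1.3]
finger_gap: 21.1
grasp_force: 40.0
```

```bash
python3 -c "
from pl import *
s=arm.observe();print(s['ee_pos'],s['finger_gap'])
go(*T([530,-100,340],57,-10,-25))"
```

```text
[470.524 -49.815 293.208] 21.09701759806289
t19.27 slide [8.94, 0.94, -2.57] rot [5.7, 32.6, -19.3]
```

play_rows(slide=[[1,0,-1],[3,0.3,-2],[5,0.5,-2.5],[7,0.8,-2.6],[8.9,0.9,-2.6]], rot=[[1.4,8,-5],[2.8,16,-10],[4.2,24,-15],[5.7,32.6,-19.3],[5.7,32.6,-19.3]])

```text
clock: 19.9
ee_pos: [540.0, -102.0, 315.0]
tcp_rot: [[0.827, -0.176, 0.533], [-0.148, -0.984, -0.095], [0.542, -0.0, -0.84]]
force: [-0.5, -0.1, -1.2]
finger_gap: 21.3
grasp_force: 40.0
```

```bash
python3 -c "
from pl import *
s=arm.observe();print(s['ee_pos'],s['finger_gap'],s['tcp_rot'])
o=[]
for n,(u,v) in (('side',(250,140)),('scene',(215,150))):
  im=arm.read_camera(n)[v-100:v+60,u-80:u+80,::-1];o.append(cv2.resize(im,(400,400),interpolation=cv2.INTER_CUBIC))
cv2.imwrite('pics/w7.png',np.hstack(o))"
```

```text
[ 540.019 -101.973  315.003] 21.25145904782993 [[ 0.827 -0.176  0.533]
 [-0.148 -0.984 -0.095]
 [ 0.542 -0.    -0.84 ]]
```

```bash
cat > ins.py <<'E'
from pl import *
def tgt(ze,lean=20,h=-10,E=(572,-142)):
    l,hh=np.radians([lean,h]);u=np.array([np.sin(l)*np.cos(hh),np.sin(l)*np.sin(hh),np.cos(l)])
    return T(np.array([*E,ze])+117*u,lean+30,h,-25)
if __name__=="__main__":
    s=arm.observe();print(s['ee_pos'],s['force'],s['finger_gap'])
    for ze in(170,120,60,42):
        p,R=tgt(ze);q=ik(p,R,6);print(ze,p,q[0] if q else None);go(p,R)
E
python3 ins.py
```

```text
[ 542.176 -102.962  317.176] [-0.049  0.152 -0.644] 20.95649086819817
170 [ 627.234 -151.739  260.793] [-23.539 -26.588 118.6    11.44   49.351  72.039]
t20.00 slide [4.71, 3.29, 9.74] rot [0.1, 7.2, -0.2]
120 [ 627.234 -151.739  210.793] [-23.539 -24.693 122.506  12.586  43.675  70.376]
t20.00 slide [2.01, 3.29, 13.94] rot [0.1, 7.2, -0.2]
60 [ 627.234 -151.739  150.793] [-23.539 -20.911 126.239  14.7    36.371  67.621]
t20.00 slide [-1.24, 3.29, 18.99] rot [0.1, 7.2, -0.2]
42 [ 627.234 -151.739  132.793] [-23.539 -19.426 127.132  15.579  34.075  66.545]
t20.00 slide [-2.22, 3.3, 20.5] rot [0.1, 7.2, -0.2]
```

play_rows(slide=[[2,1,2],[4,2.5,5],[4.7,3.3,8],[4.7,3.3,9.7],[4.7,3.3,9.7]], rot=[[0,3,0],[0,7.2,0],[0,7.2,0],[0,7.2,0],[0,7.2,0]])

```text
clock: 20.62
ee_pos: [627.1, -150.3, 259.1]
tcp_rot: [[0.757, -0.176, 0.63], [-0.136, -0.984, -0.111], [0.64, -0.001, -0.769]]
force: [-0.4, 0.0, -0.4]
finger_gap: 21.3
grasp_force: 40.0
```

```bash
cat > look.py <<'E'
from ins import *
s=arm.observe();p=s['ee_pos'];R=s['tcp_rot'];C=p-25*R[:,2]
u=np.cos(np.radians(30))*R[:,0]-.5*R[:,2]
E=C-117*u;print("E",E,"tip",C+80*u,u)
o=[]
for n in('side','scene'):
  im=arm.read_camera(n)[:,:,::-1].copy();c=proj(n,[590,-145,160]).astype(int);w=50;k=4
  x0,y0=c-w;cr=cv2.resize(im[y0:y0+2*w,x0:x0+2*w],(400,400),interpolation=cv2.INTER_CUBIC)
  for P,col in((E,(0,0,255)),(C,(0,255,0)),([590,-145,133],(255,0,0))):
    q=(proj(n,P)-[x0,y0]+.5)*k;cv2.circle(cr,tuple(int(v) for v in q),3,col,-1)
  o.append(cr)
cv2.imwrite('pics/w8.png',np.hstack(o))
E
python3 look.py
```

```text
E [ 571.522 -140.198  168.56 ] tip [ 638.578 -152.451  353.391] [ 0.34  -0.062  0.938]
```

View pics/w8.png

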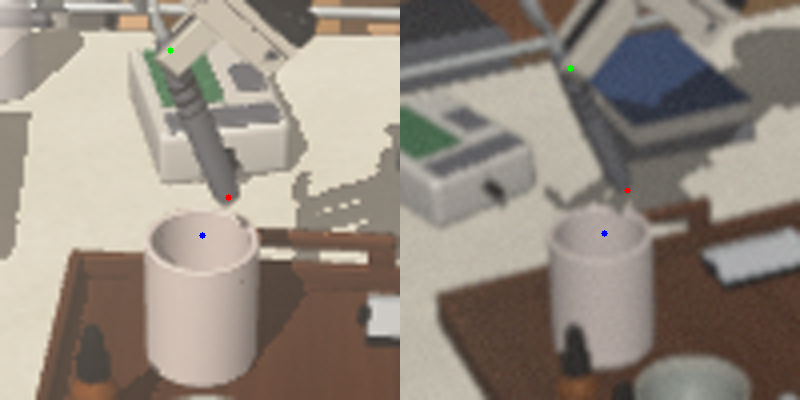

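Both views show the grip end (red) just above the mouth, inside the rim circle, and the rim centre estimate (blue) matches. I'm lowering it in.

play_rows(slide=[[-1.3,0,1.5],[-3.2,0.1,3.9],[-4.5,0.1,5.4],[-5.8,0.1,6.9],[-6.4,0.1,7.7]], rot=[[0,0,0],[0,0,0],[0,0,0],[0,0,0],[0,0,0]])

```text
clock: 21.35
ee_pos: [627.8, -151.8, 161.0]
tcp_rot: [[0.754, -0.176, 0.633], [-0.135, -0.984, -0.113], [0.643, -0.0, -0.766]]
force: [-0.3, 0.7, -0.3]
finger_gap: 21.3
grasp_force: 40.0
```

```bash
python3 ins.py | grep -v None | grep t2 -B1 ; python3 -c "
from h import *
print(arm.observe()['force'],arm.observe()['ee_pos'])"
```

```text
170 [ 627.234 -151.739  260.793] [-23.539 -26.588 118.6    11.44   49.351  72.039]
t21.35 slide [6.37, 0.0, -7.68] rot [0.1, 0.0, -0.1]
120 [ 627.234 -151.739  210.793] [-23.539 -24.693 122.506  12.586  43.675  70.376]
t21.35 slide [3.15, 0.0, -3.85] rot [0.1, 0.0, -0.1]
60 [ 627.234 -151.739  150.793] [-23.539 -20.911 126.239  14.7    36.371  67.621]
t21.35 slide [-0.7, 0.01, 0.75] rot [0.1, 0.0, -0.1]
42 [ 627.234 -151.739  132.793] [-23.539 -19.426 127.132  15.579  34.075  66.545]
t21.35 slide [-1.86, 0.01, 2.13] rot [0.1, 0.0, -0.1]
[-0.29   0.655 -0.346] [ 627.816 -151.772  161.021]
```

play_rows(slide=[[-0.4,0,0.4],[-0.9,0,1],[-1.2,0,1.4]], rot=[[0,0,0],[0,0,0],[0,0,0]])

```text
clock: 21.72
ee_pos: [627.8, -152.2, 142.4]
tcp_rot: [[0.754, -0.177, 0.633], [-0.135, -0.984, -0.113], [0.643, -0.0, -0.766]]
force: [0.0, 0.4, -0.9]
finger_gap: 21.4
grasp_force: 40.0
```

play_rows(slide=[[-0.2,0,0.2],[-0.4,0,0.4],[-0.4,0,0.4]], rot=[[0,0,0],[0,0,0],[0,0,0]])

```text
clock: 22.1
ee_pos: [627.0, -152.0, 136.4]
tcp_rot: [[0.755, -0.177, 0.632], [-0.136, -0.984, -0.113], [0.642, -0.001, -0.767]]
force: [-0.3, -0.4, -1.2]
finger_gap: 21.1
grasp_force: 40.0
```

play_rows(slide=[[-0.2,0,0.2],[-0.3,0,0.4],[-0.3,0,0.4]], rot=[[0,0,0],[0,0,0],[0,0,0]])

```text
clock: 22.48
ee_pos: [627.2, -152.0, 131.3]
tcp_rot: [[0.755, -0.177, 0.632], [-0.136, -0.984, -0.113], [0.642, -0.001, -0.767]]
force: [0.8, 0.7, -0.6]
finger_gap: 21.0
grasp_force: 40.0
```

play_rows(slide=[[-0.1,0,0.1],[-0.2,0,0.2],[-0.2,0,0.2]], rot=[[0,0,0],[0,0,0],[0,0,0]])

```text
clock: 22.85
ee_pos: [627.0, -151.9, 128.6]
tcp_rot: [[0.755, -0.176, 0.632], [-0.136, -0.984, -0.113], [0.642, -0.0, -0.767]]
force: [-0.3, -0.3, -0.7]
finger_gap: 21.0
grasp_force: 40.0
```

Floor is about 3 mm below the grip end. Opening gently to about 60 mm, holding, then backing out along the fingers.

play_rows(slide=[[0,0,0],[0,0,0],[0,0,0],[0,0,0],[0,0,0]], rot=[[0,0,0],[0,0,0],[0,0,0],[0,0,0],[0,0,0]], hand=0.75)

```text
clock: 23.48
ee_pos: [627.2, -152.0, 128.8]
tcp_rot: [[0.754, -0.177, 0.632], [-0.136, -0.984, -0.113], [0.642, -0.0, -0.766]]
force: [-0.5, 0.4, 0.7]
finger_gap: 65.8
grasp_force: 0.0
```

play_rows(slide=[[0,0,0],[0,0,0],[0,0,-0.5],[0,0,-1],[0,0,-2]], rot=[[0,0,0],[0,0,0],[0,0,0],[0,0,0],[0,0,0]])

```text
clock: 24.1
ee_pos: [614.0, -149.6, 144.3]
tcp_rot: [[0.755, -0.177, 0.632], [-0.136, -0.984, -0.113], [0.642, -0.001, -0.767]]
force: [0.5, 0.0, -0.2]
finger_gap: 69.5
grasp_force: 0.0
```

play_rows(slide=[[0,0,-1.5],[0,0,-3.5],[0,0,-6],[0,0,-8],[0,0,-9]], rot=[[0,0,0],[0,0,0],[0,0,0],[0,0,0],[0,0,0]])

```text
clock: 24.72
ee_pos: [557.5, -139.7, 215.1]
tcp_rot: [[0.753, -0.177, 0.634], [-0.135, -0.984, -0.114], [0.644, 0.0, -0.765]]
force: [1.1, -0.2, 0.2]
finger_gap: 69.8
grasp_force: 0.0
```

```bash
cat > fin.py <<'E'
from h import *
s=arm.observe();print(s['clock'],s['ee_pos'],s['force'],s['qpos'])
# expected resting spoon: end ~(571,-141,38) lean 27 heading -10; bowl tip etc
h=np.radians(-10)
for n in('side','scene'):
    im=arm.read_camera(n);cv2.imwrite(f'pics/fin_{n}.png',im[:,:,::-1]);a=cv2.imread(f'pics/{n}0.png')
    c=proj(n,[590,-145,80]).astype(int)
    # crock shift: template match of lower crock from the start picture
    t=a[c[1]-12:c[1]+30,c[0]-28:c[0]+28];w=im[:,:,::-1][c[1]-22:c[1]+40,c[0]-38:c[0]+38]
    r=cv2.matchTemplate(w,t,cv2.TM_CCOEFF_NORMED);_,m,_,l=cv2.minMaxLoc(r);print(n,"crock match",m,"shift",l[0]-10,l[1]-10)
    d=cv2.absdiff(im[:,:,::-1],a).max(2)>45;k,lb,st,ct=cv2.connectedComponentsWithStats(cv2.morphologyEx(d.astype('uint8'),cv2.MORPH_OPEN,np.ones((2,2))))
    for i in np.argsort(-st[1:,4])[:7]+1: print("  diff",st[i],ct[i].round(0))
    for L in(0,100,130,147,172,197):
        l=np.radians(27);P=np.array([565+L*np.sin(l)*np.cos(h),-141+L*np.sin(l)*np.sin(h),38+L*np.cos(l)]);q=proj(n,P).round().astype(int);print("  L",L,q,im[q[1],q[0]],a[q[1],q[0],::-1])
E
python3 fin.py
```

```text
24.725 [ 557.463 -139.749  215.119] [ 1.071 -0.219  0.228] [-26.467 -39.958 131.864  13.631  49.95   68.524]
side crock match 0.9966336488723755 shift 0 0
  diff [  289     0   200   201 11905] [421.  76.]
  diff [ 297  109  119   47 2272] [366. 132.]
  diff [280  90  38  29 518] [299. 102.]
  diff [478 168  29  25 432] [492. 180.]
  diff [465 190  30  22 401] [479. 202.]
  diff [484 150  28  18 334] [501. 159.]
  diff [487 103  25  29 303] [497. 121.]
  L 0 [261 173] [166 153 144] [165 152 143]
  L 100 [246 146] [120 117 115] [94 89 86]
  L 130 [242 138] [124 121 118] [109 103 100]
  L 147 [239 133] [184 178 163] [108 104  99]
  L 172 [235 126] [185 181 174] [134 129 120]
  L 197 [230 118] [220 211 191] [223 215 196]
scene crock match 0.9940947890281677 shift 0 0
  diff [ 406    0  106  140 8060] [459.  49.]
  diff [ 224    5  130  156 5731] [288.  73.]
  diff [ 355    8   32   38 1104] [371.  26.]
  diff [306 131  42  32 809] [328. 146.]
  diff [383  43  22  30 537] [393.  57.]
  diff [346  47  32  49 446] [354.  76.]
  diff [322 113  29  17 284] [336. 119.]
  L 0 [224 186] [160 147 144] [151 141 138]
  L 100 [210 165] [92 89 90] [81 80 79]
  L 130 [205 159] [104 103 101] [86 85 88]
  L 147 [202 155] [159 155 148] [88 88 91]
  L 172 [198 149] [136 133 126] [92 89 94]
  L 197 [194 143] [171 166 159] [165 162 155]
```

The crock hasn't shifted and the steel bowl shows where it should rest. I'm retreating further, then doing one numeric check of the bowl before handing in.

play_rows(slide=[[1,0,-2],[3,0,-5],[6,0,-8],[8,0,-10],[8,0,-10]], rot=[[0,0,0],[0,0,0],[0,0,0],[0,0,0],[0,0,0]])

```text
clock: 25.45
ee_pos: [555.8, -139.6, 343.7]
tcp_rot: [[0.752, -0.177, 0.635], [-0.135, -0.984, -0.114], [0.645, 0.0, -0.764]]
force: [0.0, -1.2, -0.2]
finger_gap: 70.3
grasp_force: 0.0
```

play_rows(slide=[[0,0,0],[0,0,0],[0,0,0],[0,0,0],[0,0,0]], rot=[[0,0,0],[0,0,0],[0,0,0],[0,0,0],[0,0,0]])

```text
clock: 26.08
ee_pos: [554.7, -139.1, 341.0]
tcp_rot: [[0.754, -0.177, 0.632], [-0.136, -0.984, -0.113], [0.642, -0.0, -0.767]]
force: [-1.0, -0.9, -0.5]
finger_gap: 69.5
grasp_force: 0.0
```

Run:
```python
from h import *
s=arm.observe();print(s['clock'],s['ee_pos'],s['force'])
C={}
for n,box in(('side',(210,95,270,160)),('scene',(175,125,230,175))):
    im=arm.read_camera(n);x0,y0,x1,y1=box;h=cv2.cvtColor(im,cv2.COLOR_RGB2HSV)[y0:y1,x0:x1]
    f=cv2.cvtColor(cv2.imread(f'pics/fin_{n}.png'),cv2.COLOR_BGR2RGB)
    print(n,"moved px since:",(cv2.absdiff(im,f)[y0:y1,x0:x1].max(2)>40).sum())
    m=((h[:,:,1]<20)&(h[:,:,2]>60)).astype('uint8')
    k,lb,st,ct=cv2.connectedComponentsWithStats(m)
    for i in np.argsort(-st[1:,4])[:4]+1: print("  ",st[i][:2]+[x0,y0],st[i][2:],ct[i]+[x0,y0])
    for y in range(108 if n=='side' else 135,150 if n=='side' else 168,3):
        g=h[y-y0];print(y,''.join('#' if a<20 and v>60 else '.' for a,v in zip(g[:,1],g[:,2])))
```

```text
26.075 [ 554.693 -139.086  341.004] [-1.028 -0.939 -0.511]
side moved px since: 0
   [229 119] [ 21  34 168] [238.405 134.851]
   [244 113] [ 26   8 132] [256.879 116.212]
   [260 103] [ 9  7 46] [264.087 105.739]
   [249 151] [3 3 4] [250.25 152.25]
108 ....................................................#######.
111 ............................................................
114 ...........................................#################
117 ...................................#######################..
120 ......................##.............#######................
123 ...................#######..................................
126 ....................#..#####................................
129 .....................##.####................................
132 ........................#####...............................
135 ............................##..............................
138 .............................####...........................
141 ..............................#####.........................
144 ...............................#######......................
147 
[... 207 characters left out ...]
25.286]
   [207 125] [1 1 1] [207. 125.]
135 #############..........................#####..#......##
138 ....##############......................########.#.....
141 ....##################....................#############
144 #######################.....................#########.#
147 ##########.############................................
150 ###.########.###########...............................
153 #############...##..######.............................
156 ###.########.............###...........................
159 #####......................#####.......................
162 ............................#######...............#....
165 ..............................#######..................
```

The check shows bowl on top, then the thin neck, then the grip going down into the mouth. The spoon is stable and the arm is clear, so I'm handing in.

```bash
python3 -c "
from bench import arm
print(arm.hand_in())"
```

```text
the job is handed in; nothing more can be done
None
```

The spoon now stands grip-down in the same crock with its bowl up, leaning on its own; the crock measured as unmoved and the arm is clear, and I handed the job in at about 26 s.

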